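# Advance the sample cup carrier to the next station

## Robot

A 6-joint arm with a two-finger parallel gripper is mounted at the origin on the work surface. World frame = base frame: x ahead of the robot, y to its left, z up, the work surface at z = 0. Lengths are in m, angles in degrees, forces in N, time in s.
With the tool pointing down it reaches from about 0.4 to 0.825 m from the base axis. Payload 7 kg.
Tool frame: the origin (TCP) lies midway between the tips of the shut fingers; the grasp point (between the pads) lies r.grip_depth behind it (r.grip_depth is the distance from the TCP to the grasp point, in m); z points along the fingers, y is the direction in which the jaws open and shut (so a half turn about z gives the same grasp; the last joint's range is limited). The gripper opens to 88 mm and grips with 3 to 60 N. Pads are 19 mm wide; open, the fingers measure 130 mm over their backs; the gripper's body (78 mm by 193 mm) begins 47 mm behind the grasp point.
Start: joints at [92.71, 20.546, 0.682, 0, -70.136, -16.507], TCP at [0.161, 0.655, 0.227] pointing down, gripper open.
Joint ranges: [-176.03, 176.03], [-82.01, 121.73], [-58.28, 71.71], [-173.87, 95.51], [-174.79, -0.11], [-173.66, 173.66]. Speed limits (degrees/s): [136.94, 136.94, 172.46, 180, 180, 180].

## Interface

Orientations are given as [roll, pitch, yaw] about the fixed x, y, z axes, in that order (R = Rz(yaw) Ry(pitch) Rx(roll)).
In Python, from plant import r, imaging, close_job gives the robot as it stands.
- The arm moves only by the tool step_arm, never from a script. Its argument "commands" is a list of rows, each a list of 2 entries, a list of its own where there are three numbers: the shift along the tool's x, y, z in mm, then the turn about the tool's z in degrees. In form: [[[x, y, z], twist], ...]. A call has 1 to 20 rows; each row shifts and turns the commanded pose from where the row before left it, along the tool's axes as they then stand; what a row does not reach is not made up. A row lasts 1/8 s, in which the tool goes at most 62.5 mm and 10.7 degrees, less where a joint would pass 70% of its speed; a pose out of reach is approached as far as the arm can. A call with a gripper value outside its range is refused whole. "gripper" is the closure, from 0 (fully open) to 1 (shut), set as the call begins (left out, the last holds). The fingers move at their own pace and stop on an object; "grip_force" is the grip in N (left out, the last holds). Time passes only in rows, so rows that do not move let the fingers close. It gives the time, the measured TCP pose, the force and the opening at its end, in the units of the state.
- r.get_state(): the state, without advancing time (a new reading comes with each control period).
- imaging.capture(name): name is "scene" or "top"; returns a dict with "img" (420x560x3 uint8, red, green, blue), "z_map" (420x560 float32, m along the optical axis (not along the pixel's ray), 0 where there is no reading), "vfov" (degrees; the focal length in pixels is half the picture's height over the tangent of half this angle, whatever the lens; pixels are square), "cx", "cy" (the principal point, pixels), "D" ([k1, k2, p1, p2, k3] as OpenCV has them; the pictures are not rectified), "extrinsics" (4x4, takes a point from camera to world coordinates). Camera axes: x right, y down, z forward; pixel columns grow to the right and rows downward; lengths in m; the calibration is good to about 2 mm. A picture is of the moment at which its call begins.
- close_job(): hands the job in, once; it reports no verdict.
The state is a dict: "time_s": time; "joints": joint angles; "qd": joint speeds; "joint_torque": joint torques, N m; "tcp_pos": TCP position; "eef_rot": TCP orientation; "contact_force": force on the tool from outside, world axes, zero at the start; "moment": the same for the moment, N m; "gripper_width": finger opening in m.
Only numpy, scipy, OpenCV 4.12 (cv2) and the standard library are available. Lean on these libraries where they do the work, as an engineer would, in place of code of your own. Each camera call takes 0.05 s, during which the arm holds its last target.

## Task

Two sample slides lie beside the rheometer, each with a carrier waiting at its loading end. Push the carrier that bears the round stone-grey cup along its rail to the next station, the first pair of dark posts, so that it clicks into the detent there and does not run on towards the second pair; leave the other carrier, with the flat white plate, where it is.

Things in the scene. Friction and masses are not known exactly. Their poses are not given: they have to be found in the camera images.
- cup_carrier (a joint): Travel (m) of the carrier with the round stone-grey cup, growing along its rail's +y: 0 loading stop, 0.120 first station (target), 0.210 second, 0.220 far stop. Starts at 0 to 0.05; stays where left (friction 1.5 N, about 0.5 kg). Near a station a spring ball climbs a roller (push up to about 7 N, from 25 mm before); within 10 mm of the station it is drawn into the station by itself.
- cup_tab (a point): Middle of the top edge, on the rear (-y) face, of the cup carrier's upright aluminium push tab: 46 mm wide, 10 thick, top 105 above the bench; push this face. x across the rail, y along it, the way to push. Moves with the carrier (50 wide, 80 long, small dark side pointers 40 ahead of this point). Cup: 50 diameter, top at 82, 14 ahead of the tab. Behind the tab nothing is higher than 28.
- cup_station (a point): First station of the cup carrier's rail (fixed): on the rail's centre line, 28 mm above the bench, between the first pair of dark posts (8 x 10, tops at 30, 33 either side). x across the rail, y along it, the way to push. Rail unit 76 wide, 340 long. Carrier home: its pointers stand between the posts and cup_tab is 40 behind this point along y. Second pair of posts: 90 further on.
- plate_tab (a point): Same point on the push tab of the other, identical carrier, which bears a flat white plate (44 x 54 mm, 10 thick, nine dark dots) instead of the cup, on a second identical rail roughly parallel to the first, about 0.17 m nearer to or farther from the robot. Leave it alone.

How it is judged:
By the outcome, as a careful person would: the job done as asked, in the order asked, and still so for the second after the job is handed in, with the robot touching nothing.
It also fails if it takes over 32 s, if anything falls off the work surface, if the arm or the gripper's body presses on something with over 40 N, if the wrist force passes 120 N, or if a joint passes its speed limit or range.

## Working session

There is one attempt and no reset: what is moved stays moved. The work goes in short steps, Python scripts to look and compute and a tool call to move; the robot and the scene stay as the last step left them, time stands still between calls to the robot, and variables do not carry over. Pictures are saved under pics/ and viewed, and the job is handed in when it is done.

Besides the shell and the picture viewer there is one more tool, called after "Emit:" as a command line: name --argument value ..., lists and objects as JSON in quotes. step_arm: Moves the arm, as the interface text tells. Its arguments: {"type":"object","properties":{"commands":{"type":"array","items":{"type":"array"}},"gripper":{"type":"number"},"grip_force":{"type":"number"}},"required":["commands"]}

```bash
mkdir -p pics
python3 - <<'E'
from plant import r, imaging
import cv2,pickle
print(r.get_state(), r.grip_depth)
for n in("scene","top"):
    c=imaging.capture(n); pickle.dump(c,open(n+".pkl","wb"))
    cv2.imwrite(f"pics/{n}1.png",c["img"][:,:,::-1]); print(n,c["vfov"],c["cx"],c["cy"],c["D"],c["extrinsics"])
E
```

```text
{'time_s': 0.0, 'joints': array([ 9.27122456e+01,  2.05914844e+01,  6.32668900e-01, -2.11645996e-02,
       -7.01355021e+01, -1.65082118e+01]), 'qd': array([-0.09080836,  0.07767691, -0.0418771 ,  0.09824498,  0.00656408,
        0.06062599]), 'joint_torque': array([ 6.94095743e-04, -5.82722998e+01,  2.93055189e+01,  6.99753240e+00,
        7.03173835e-03, -1.36252502e-04]), 'tcp_pos': array([0.16085246, 0.65503842, 0.22561045]), 'eef_rot': array([ 1.79903916e+02, -7.72754938e-03, -1.38031678e+01]), 'contact_force': array([-0.26535609, -0.01941177, -0.20897708]), 'moment': array([-0.00769153,  0.0253059 ,  0.03095219]), 'gripper_width': 0.0875081035048387} 0.0188
scene 50.57538133002996 274.27475536973225 208.15186620235667 [0.00716854 0.         0.         0.         0.        ] [[ 0.24199343  0.60870764 -0.75558863  1.06090707]
 [ 0.97015688 -0.13949819  0.19833275 -0.19437301]
 [ 0.01532341 -0.78103474 -0.62429955  0.53297036]
 [ 0.          0.          0.          1.        ]]
top 52.049997908862125 275.7805385866547 206.25891083077423 [-0.04262921  0.          0.          0.          0.        ] [[-0.02335528 -0.99512846  0.09578033  0.49770698]
 [-0.99952489  0.02517059  0.0177884  -0.0652854 ]
 [-0.02011259 -0.09531938 -0.99524354  0.74681539]
 [ 0.          0.          0.          1.        ]]
```

View pics/scene1.png

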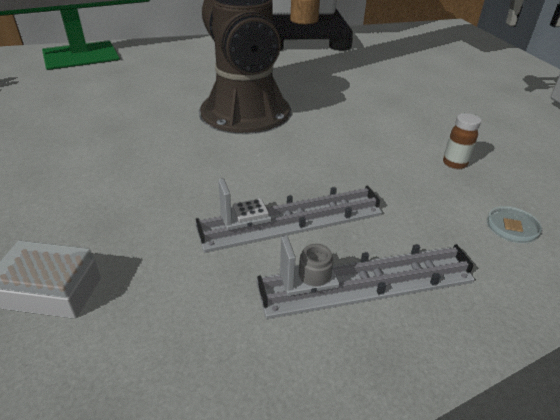

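View pics/top1.png

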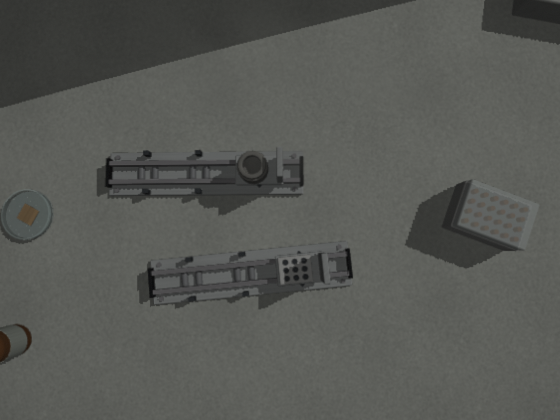

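The cup carrier is on the rail farther from the robot: in the top view the cup is at (252,166), the tab near (281,165), the first posts at (198,153)/(198,190) and the second at (147,153)/(147,191). The plate is on the nearer rail, at (295,268). Next I'll measure finer.

```bash
cat > h.py <<'E'
import cv2,numpy as np,pickle
def K(c):
    f=c["img"].shape[0]/2/np.tan(np.radians(c["vfov"]/2)); return np.array([[f,0,c["cx"]],[0,f,c["cy"]],[0,0,1.]])
def onz(c,px,z):
    p=cv2.undistortPoints(np.array(px,float).reshape(-1,1,2),K(c),c["D"]).reshape(-1,2)
    d=np.c_[p,np.ones(len(p))]@c["extrinsics"][:3,:3].T; o=c["extrinsics"][:3,3]
    return o+d*((z-o[2])/d[:,2])[:,None]
def cloud(c):
    h,w=c["z_map"].shape; u,v=np.meshgrid(np.arange(w),np.arange(h))
    p=cv2.undistortPoints(np.stack([u,v],-1).reshape(-1,1,2).astype(float),K(c),c["D"]).reshape(-1,2)
    z=c["z_map"].ravel(); P=np.c_[p*z[:,None],z]@c["extrinsics"][:3,:3].T+c["extrinsics"][:3,3]
    P[z==0]=np.nan; return P.reshape(h,w,3)
E
python3 - <<'E'
from h import *
t=pickle.load(open("top.pkl","rb")); s=pickle.load(open("scene.pkl","rb"))
im=t["img"][130:215,95:315,::-1]; cv2.imwrite("pics/topz.png",cv2.resize(cv2.convertScaleAbs(im,alpha=1.6),None,fx=3.6,fy=3.6,interpolation=cv2.INTER_CUBIC))
im=s["img"][225:325,245:485,::-1]; cv2.imwrite("pics/scz.png",cv2.resize(cv2.convertScaleAbs(im,alpha=1.3),None,fx=3.3,fy=3.3,interpolation=cv2.INTER_CUBIC))
P=cloud(t)
for n,sl in(("cuprail",np.s_[130:215,95:315]),):
    Q=P[sl]; 
    for lo,hi in((.095,.115),(.075,.09)):
        m=(Q[...,2]>lo)&(Q[...,2]<hi); v,u=np.nonzero(m); q=Q[m]
        if len(q):
            print(lo,len(q),u.min()+95,u.max()+95,v.min()+130,v.max()+130,q.mean(0),np.median(q[:,2]))
            uv=np.c_[u+95,v+130].astype(np.float32); print(cv2.minAreaRect(uv))
    # dark posts
    g=cv2.cvtColor(t["img"],cv2.COLOR_RGB2GRAY)[sl]; m=(g<28).astype(np.uint8)
    N,l,st,ce=cv2.connectedComponentsWithStats(m)
    for i in range(1,N):
        if st[i,4]>6: print(st[i],ce[i]+[95,130])
E
```

```text
0.095 213 276 282 147 177 [ 0.62669469 -0.06025262  0.10516795] 0.10537504289078692
((279.0, 162.0), (30.0, 6.0), 90.0)
0.075 368 238 282 151 179 [ 0.62692673 -0.0180524   0.08165873] 0.0820445779844608
((260.0, 165.0), (28.0, 44.0), 90.0)
[50 23  6  4 13] [147.92307692 154.92307692]
[101  24   5   2   9] [198.22222222 154.44444444]
[ 11  28   7  30 129] [108.27131783 172.8372093 ]
[50 61  5  3  7] [147.28571429 192.28571429]
```

View pics/topz.png

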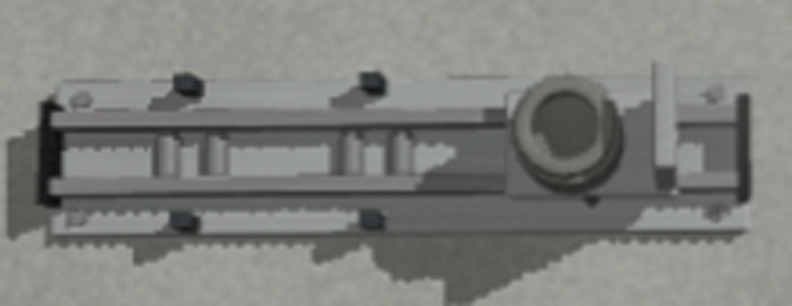

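View pics/scz.png

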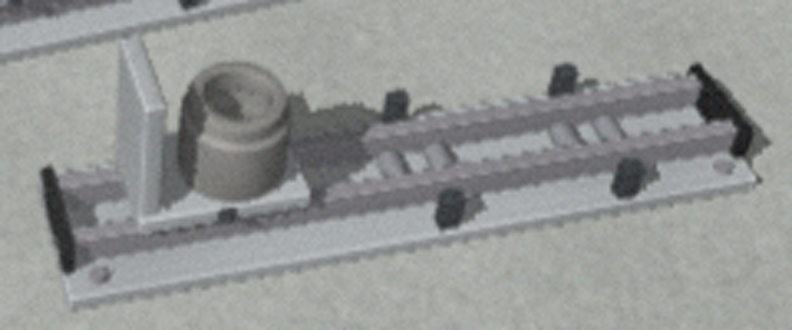

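Run:
```python
from h import *
t=pickle.load(open("top.pkl","rb")); s=pickle.load(open("scene.pkl","rb"))
zz=lambda a:[((x+.5)/3.6-.5+95,(y+.5)/3.6-.5+130) for x,y in a]
p=onz(t,zz([(372,79),(371,214),(187,80),(184,215)]),.03); print("posts",p)
s1=(p[0]+p[1])/2; s2=(p[2]+p[3])/2; ax=s2-s1; print(s1,s2,np.linalg.norm(ax),"width",np.linalg.norm(p[0]-p[1]))
# rail ends
e=onz(t,zz([(60,78),(748,78),(52,234),(748,232)]),.006);print("base corners",e)
zs=lambda a:[((x+.5)/3.3-.5+245,(y+.5)/3.3-.5+225) for x,y in a]
ps=onz(s,zs([(396,93),(451,192),(564,68),(629,162)]),.03); print("scene posts",ps)
s1=(ps[0]+ps[1])/2; s2=(ps[2]+ps[3])/2;print(s1,s2,np.linalg.norm(s2-s1),np.linalg.norm(ps[0]-ps[1]))
print("scene tab top",onz(s,zs([(120,38),(128,36),(162,106),(148,110)]),.105))
for n,c in(("t",t),("s",s)):
    P=cloud(c).reshape(-1,3); m=(P[:,2]>.099)&(P[:,2]<.11)&(abs(P[:,1]+.06)<.05)&(P[:,0]>.5)&(P[:,0]<.72);q=P[m]
    print(n,len(q),q.min(0),q.max(0),q.mean(0)); r=cv2.minAreaRect((q[:,:2]*1000).astype(np.float32));print(r)
    m=(P[:,2]>.099)&(P[:,2]<.11)&(abs(P[:,1]+.06)<.15)&(P[:,0]>.35)&(P[:,0]<.55);q=P[m];print("plate",len(q),q.mean(0) if len(q) else 0)
print("top tab corners",onz(t,zz([(653,62),(672,62),(674,163),(656,165)]),.105))
print("cup rim",onz(t,zz([(512,130),(612,130),(565,78),(565,180)]),.082))
```

```text
posts [[0.66368157 0.07800236 0.03      ]
 [0.59917717 0.07877999 0.03      ]
 [0.66591006 0.16670992 0.03      ]
 [0.60109563 0.16764387 0.03      ]]
[0.63142937 0.07839117 0.03      ] [0.63350285 0.1671769  0.03      ] 0.08880992925017321 width 0.06450908490104877
base corners [[ 0.67456796  0.23818346  0.006     ]
 [ 0.66448427 -0.1009498   0.006     ]
 [ 0.59696932  0.24091726  0.006     ]
 [ 0.58903196 -0.09871038  0.006     ]]
scene posts [[0.59706146 0.07987334 0.03      ]
 [0.66271846 0.07886853 0.03      ]
 [0.59953856 0.16917979 0.03      ]
 [0.66454882 0.16800431 0.03      ]]
[0.62988996 0.07937093 0.03      ] [0.63204369 0.16859205 0.03      ] 0.08924710449819599 0.06566468867388459
scene tab top [[ 0.60734161 -0.06454218  0.105     ]
 [ 0.60687851 -0.06083041  0.105     ]
 [ 0.65142729 -0.05822867  0.105     ]
 [ 0.6523466  -0.06446342  0.105     ]]
t 207 [ 0.60505092 -0.06534399  0.09998726] [ 0.65020238 -0.05521869  0.10834919] [ 0.62727665 -0.06027554  0.10532811]
((627.5343017578125, -60.26860809326172), (9.147604942321777, 45.125732421875), 88.5971908569336)
plate 213 [ 0.46558848 -0.12447543  0.10507675]
s 197 [ 0.60703871 -0.06580961  0.09919968] [ 0.65326647 -0.05556144  0.1066547 ] [ 0.63258029 -0.06134815  0.10412151]
((630.1612548828125, -60.75316619873047), (10.127796173095703, 46.233001708984375), 89.58659362792969)
plate 124 [ 0.4714401  -0.12566396  0.10422094]
top tab corners [[ 0.65018285 -0.05630967  0.105     ]
 [ 0.64995774 -0.0643324   0.105     ]
 [ 0.6067686  -0.06410439  0.105     ]
 [ 0.60612156 -0.05653642  0.105     ]]
cup rim [[ 0.62716166  0.00625228  0.082     ]
 [ 0.62595201 -0.03741754  0.082     ]
 [ 0.64960531 -0.01731544  0.082     ]
 [ 0.60447598 -0.01652388  0.082     ]]
```

Emit:
step_arm --commands '[[[20, 20, 0], 0], [[35, 35, 0], 0], [[35, 35, 0], 0], [[35, 35, 0], 0], [[35, 35, 0], 0], [[35, 35, 0], 0], [[35, 35, 0], 0], [[35, 35, 0], 0], [[35, 35, 0], 0], [[35, 35, 0], 0], [[35, 35, 0], 0], [[35, 35, 0], 0], [[35, 35, 0], 0], [[35, 35, 0], 0], [[35, 35, 0], 0], [[35, 35, 0], 0], [[35, 35, 0], 0], [[35, 35, 0], 0], [[21, 21, 0], 0], [[0, 0, 0], 0]]' --gripper 1 --grip_force 20

```text
time_s: 2.6
tcp_pos: [0.6272, -0.1157, 0.2252]
eef_rot: [180.0, 0.1, -14.0]
contact_force: [-0.1, 1.5, -0.3]
gripper_width: 0.0004
```

Emit:
step_arm --commands '[[[0, 0, 0], 9.7], [[0, 0, 0], 9.7], [[0, 0, 0], 9.7], [[0, 0, 0], 9.7], [[0, 0, 0], 9.7], [[0, 0, 0], 9.7], [[0, 0, 0], 9.7], [[0, 0, 0], 9.7], [[0, 0, 0], 0], [[0, 0, 0], 0]]'

```text
time_s: 3.85
tcp_pos: [0.6267, -0.1133, 0.2266]
eef_rot: [180.0, 0.0, -91.2]
contact_force: [0.1, -0.1, 0.0]
gripper_width: 0.0006
```

Emit:
step_arm --commands '[[[0, 0, 30], 0], [[0, 0, 40], 0], [[0, 0, 40], 0], [[0, 0, 30], 0], [[0, 0, 15], 0], [[0, 0, 0], 0], [[0, 0, 0], 0]]'

```text
time_s: 4.72
tcp_pos: [0.628, -0.1138, 0.073]
eef_rot: [-179.9, -0.0, -91.3]
contact_force: [0.2, -0.8, -0.3]
gripper_width: 0.0003
```

Run:
```python
from h import *
from plant import r, imaging
for n in("scene","top"):
    c=imaging.capture(n); cv2.imwrite(f"pics/{n}2.png",c["img"][:,:,::-1])
s=r.get_state();print(s["tcp_pos"],s["contact_force"])
```

```text
[ 0.62789002 -0.11376175  0.07305742] [-0.77989662 -0.30010018  0.80418174]
```

View pics/scene2.png

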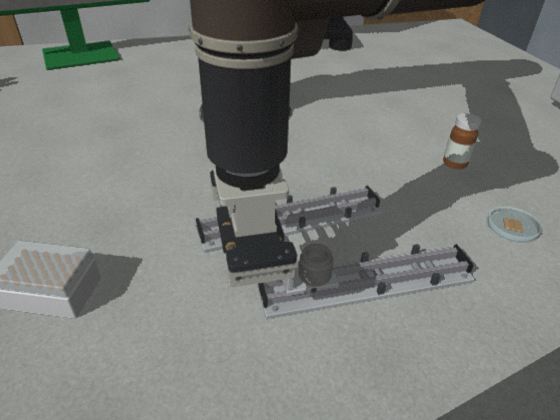

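Emit:
step_arm --commands '[[[-10, 0, 0], 0], [[-10, 0, 0], 0], [[-8, 0, 0], 0], [[-4, 0, 0], 0], [[-2, 0, 0], 0], [[-2, 0, 0], 0], [[-2, 0, 0], 0], [[-2, 0, 0], 0], [[-2, 0, 0], 0], [[-2, 0, 0], 0], [[-2, 0, 0], 0], [[-2, 0, 0], 0]]'

```text
time_s: 6.32
tcp_pos: [0.6281, -0.0657, 0.0715]
eef_rot: [180.0, -0.0, -91.4]
contact_force: [-0.9, -1.5, -0.1]
gripper_width: 0.0002
```

```bash
cat > look.py <<'E'
import sys
from h import *
from plant import r, imaging
c=imaging.capture("scene"); cv2.imwrite(f"pics/{sys.argv[1]}.png",cv2.resize(c["img"][190:330,200:490,::-1],None,fx=2.7,fy=2.7,interpolation=cv2.INTER_CUBIC))
pickle.dump(c,open("last.pkl","wb"))
P=cloud(c).reshape(-1,3); m=(P[:,2]>.0765)&(P[:,2]<.0845)&(P[:,1]>-.06)&(P[:,1]<.2)&(P[:,0]>.58)&(P[:,0]<.68);q=P[m]
print("cup top pts",len(q),q[:,:2].min(0),q[:,:2].max(0))
s=r.get_state();print(s["time_s"],s["tcp_pos"],s["contact_force"])
E
python3 look.py p3
```

```text
cup top pts 14 [0.63324532 0.00316199] [0.64991919 0.0143107 ]
6.375 [ 0.62805017 -0.06549525  0.07152472] [ 0.38200751 -0.73026187 -0.13012998]
```

View pics/p3.png

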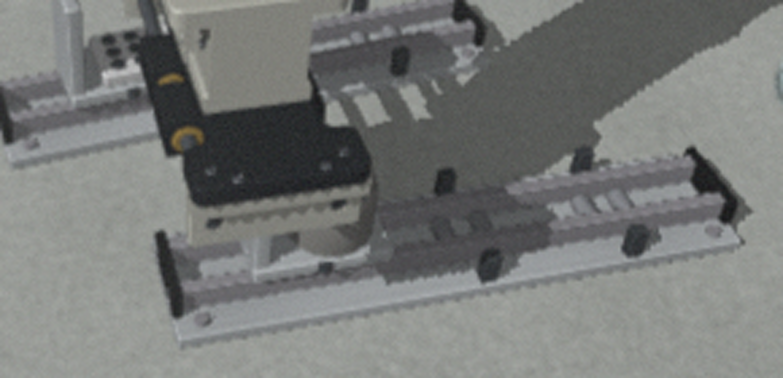

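Run:
```python
from h import *
s=pickle.load(open("scene.pkl","rb"))
print(onz(s,[(313.6,289.3),(320.9,288.8)],.022))
g=lambda f:cv2.cvtColor(pickle.load(open(f,"rb"))["img"],cv2.COLOR_RGB2GRAY)[282:296,306:330]
for f in("scene.pkl","last.pkl"): print(g(f))
```

```text
[[ 0.6449852  -0.02170281  0.022     ]
 [ 0.64656546 -0.01069527  0.022     ]]
[[ 91  94  98  94  92  92  90  90  86  86  82  85  81  82  79  78  74  69
   65  66  73  90 106 111]
 [104  95  93  93  93  88  90  87  84  88  83  80  82  80  74  74  72  70
   71  84 103 120 132 131]
 [116 104 102  95  91  90  86  86  87  82  82  85  79  75  75  76  74  81
  100 120 135 140 140 141]
 [132 132 119 112 112 103  99  91  88  88  84  85  88  88  90 108 112 121
  138 138 139 141 139 136]
 [134 137 136 133 133 132 120 116 118 111 117 116 120 120 119 140 137 137
  136 130 124 120 119 116]
 [134 132 139 141 138 138 128 125 127 123 129 138 134 129 127 121 116 115
  111 113 112 111 105 106]
 [140 141 143 143 139 125  91  84  67  62  77 111 116 111 108 111 110 111
  107 110 103 100  94  95]
 [137 130 125 121 109  77  55  51  52  53  66 104 103 106 103 100  96  93
   93  97  89  79  76  73]
 [113 112 109 107 101  62  56  55  52  43  60  81  93  98  87  77  75  77
   69  73  73  70  74  91]
 [108 107 104  97  92  63  53  55  56  46  65  66  72  68  69  65  71  85
   88  87  75  78  89  91]
 [ 96 100 1
[... 1108 characters left out ...]
55 144 137 137 132 130 129 130 130 128 114  70  61  59  54  56  84
  110 112 100  94  89  84]
 [131 131 130 128 130 128 128 127 122 118 110  90  68  68  61  59  63  82
   78  83  84  81  87  97]
 [127 128 126 117 113 109 110 118 111  99  81  74  87  85  71  71  87  99
   92  87  79  77  80  81]
 [107 113 114  99  87  79  79  92  91  88  87  96 106 102  90  88 103 105
  102  98  88  84  81  93]
 [ 83  97 100  89  92  91  94 107 106 103  93  99 101 102  99 101 102 101
  101 103 100  99  98 106]
 [ 93 103 105 104 104 107 103 104 102 101 103 101 104 101 104 105 110 110
  111 106 109 121 131 137]
 [105 105 101 104 102  99 102  99 104 108 110 107 108 107 110 125 133 132
  136 126 137 150 155 155]]
```

Emit:
step_arm --commands '[[[-2, 0, 0], 0], [[-4, 0, 0], 0], [[-5, 0, 0], 0], [[-5, 0, 0], 0], [[-5, 0, 0], 0], [[-5, 0, 0], 0], [[-5, 0, 0], 0], [[-5, 0, 0], 0], [[-5, 0, 0], 0], [[-5, 0, 0], 0], [[-5, 0, 0], 0], [[-5, 0, 0], 0], [[-4, 0, 0], 0], [[-2, 0, 0], 0], [[-1, 0, 0], 0], [[0, 0, 0], 0]]'

```text
time_s: 8.38
tcp_pos: [0.63, -0.0026, 0.0717]
eef_rot: [-180.0, 0.0, -91.4]
contact_force: [-0.3, -0.2, 0.2]
gripper_width: 0.0002
```

```bash
python3 look.py p4
```

```text
cup top pts 28 [ 0.6144829  -0.01514415] [ 0.64138007 -0.01285775]
8.425 [ 0.63003895 -0.00268117  0.07170067] [-0.73672735  0.07887009 -0.31919132]
```

View pics/p4.png

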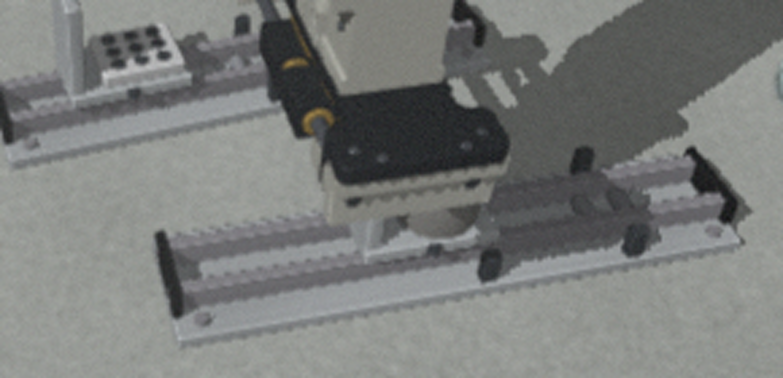

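The pointer is at (435,250) and the first near post at about (490,258), so about 30 mm remain. I'll do the ridge slowly.

Emit:
step_arm --commands '[[[-2, 0, 0], 0], [[-2, 0, 0], 0], [[-2, 0, 0], 0], [[-2, 0, 0], 0], [[-2, 0, 0], 0], [[-2, 0, 0], 0], [[-2, 0, 0], 0], [[-2, 0, 0], 0], [[-2, 0, 0], 0], [[0, 0, 0], 0]]'

```text
time_s: 9.68
tcp_pos: [0.6303, 0.015, 0.0717]
eef_rot: [-180.0, -0.0, -91.4]
contact_force: [1.1, -3.9, 0.5]
gripper_width: 0.0002
```

```bash
python3 look.py p5
```

```text
cup top pts 33 [0.61800342 0.00227919] [0.64746987 0.00507463]
9.725 [0.63023516 0.01502222 0.07170075] [ 1.57143499 -4.58208299  1.73015082]
```

View pics/p5.png

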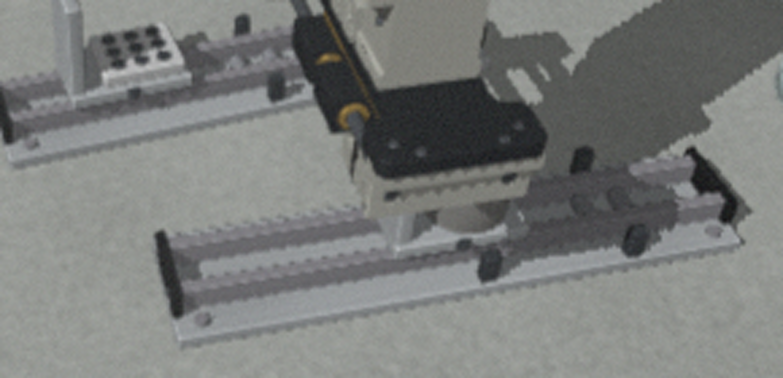

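The ridge is being climbed (about 4.5 N), with the pointer at (463,245) just short of the post.

Emit:
step_arm --commands '[[[-1.5, 0, 0], 0], [[-1.5, 0, 0], 0], [[-1, 0, 0], 0], [[0, 0, 0], 0]]'

```text
time_s: 10.22
tcp_pos: [0.6298, 0.0197, 0.0713]
eef_rot: [180.0, 0.0, -91.4]
contact_force: [-0.0, -0.2, -0.4]
gripper_width: 0.0004
```

```bash
python3 look.py p6
```

```text
cup top pts 40 [0.61472393 0.00649043] [0.64762216 0.0094995 ]
10.275 [0.6297949  0.01962008 0.07124252] [ 0.82683471 -0.05052575  0.27687255]
```

View pics/p6.png

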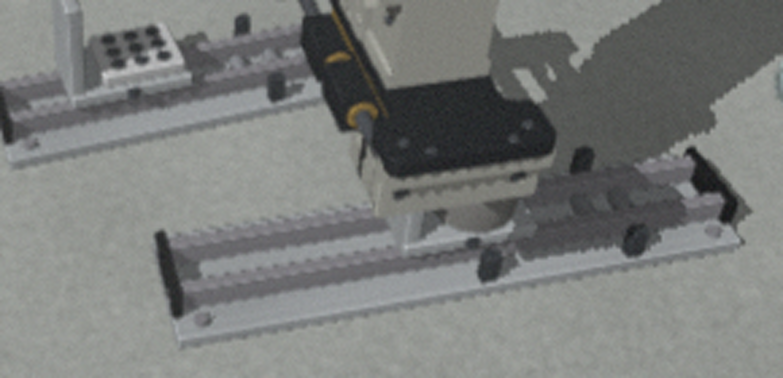

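Force has dropped to zero with the pointer at (473,243), a few mm short of home. The carrier is about at the crest, so I'll nudge it further.

Emit:
step_arm --commands '[[[-1, 0, 0], 0], [[-1, 0, 0], 0], [[-1, 0, 0], 0], [[0, 0, 0], 0]]'

```text
time_s: 10.78
tcp_pos: [0.6304, 0.0223, 0.0716]
eef_rot: [-180.0, 0.0, -91.4]
contact_force: [-0.5, -0.5, 0.0]
gripper_width: 0.0004
```

```bash
python3 look.py p7
```

```text
cup top pts 43 [0.61556737 0.00947641] [0.64760245 0.01262405]
10.825 [0.63042    0.02230775 0.07164244] [0.96131803 0.09002192 0.35299136]
```

View pics/p7.png

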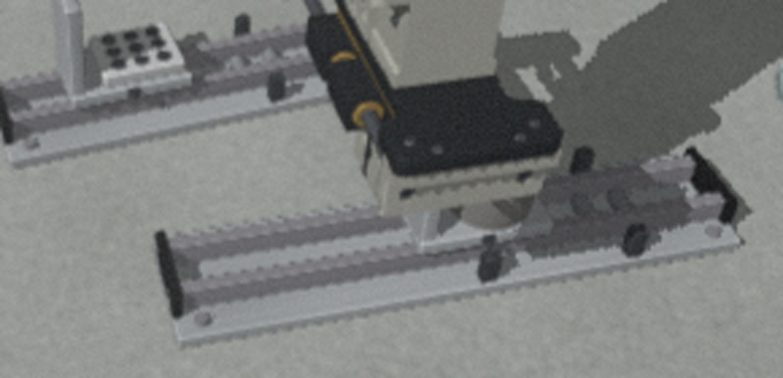

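The carrier has jumped ahead of the fingers and its pointer is now level with and hidden by the post, so it has clicked in. I'll back off, rise and check.

Emit:
step_arm --commands '[[[4, 0, 0], 0], [[15, 0, 0], 0], [[25, 0, 0], 0], [[25, 0, 0], 0], [[15, 0, -20], 0], [[0, 0, -40], 0], [[0, 0, -40], 0], [[40, 0, -30], 0], [[50, 0, 0], 0], [[50, 0, 0], 0], [[50, 0, 0], 0], [[50, 0, 0], 0], [[25, 0, 0], 0], [[0, 0, 0], 0], [[0, 0, 0], 0]]'

```text
time_s: 12.7
tcp_pos: [0.6215, -0.3265, 0.2014]
eef_rot: [180.0, 0.0, -91.4]
contact_force: [-0.4, 0.4, 0.5]
gripper_width: 0.0007
```

```bash
python3 look.py p8
python3 - <<'E'
from h import *
from plant import imaging
t=imaging.capture("top");cv2.imwrite("pics/top8.png",cv2.resize(cv2.convertScaleAbs(t["img"][130:310,95:365,::-1],alpha=1.5),None,fx=2.9,fy=2.9,interpolation=cv2.INTER_CUBIC))
for n,c in(("t",t),("s",pickle.load(open("last.pkl","rb")))):
    P=cloud(c).reshape(-1,3); b=(P[:,2]>.099)&(P[:,2]<.11)&(abs(P[:,1])<.16)
    for k,lo,hi in(("cup",.58,.69),("plate",.4,.53)):
        q=P[b&(P[:,0]>lo)&(P[:,0]<hi)]; print(n,k,len(q),q.mean(0) if len(q) else 0)
E
```

```text
cup top pts 435 [0.60995344 0.03891559] [0.65540502 0.11023276]
12.75 [ 0.62177632 -0.32605078  0.20160824] [0.27373252 0.35349428 0.28927963]
t cup 208 [0.62897515 0.04479745 0.10452704]
t plate 0 0
s cup 190 [0.6344274  0.04375311 0.10392377]
s plate 123 [ 0.47136057 -0.12566823  0.10416927]
```

View pics/p8.png

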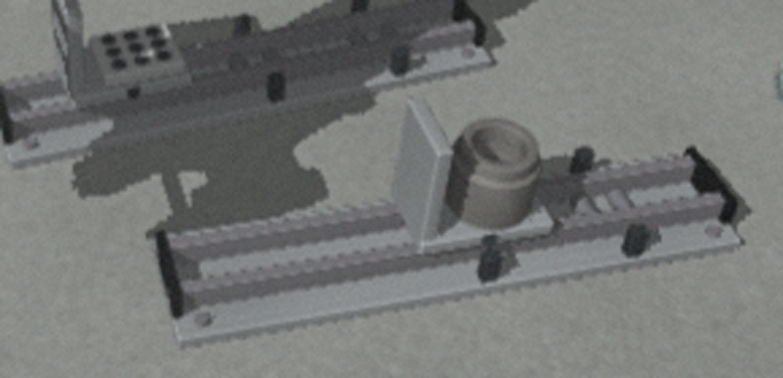

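View pics/top8.png

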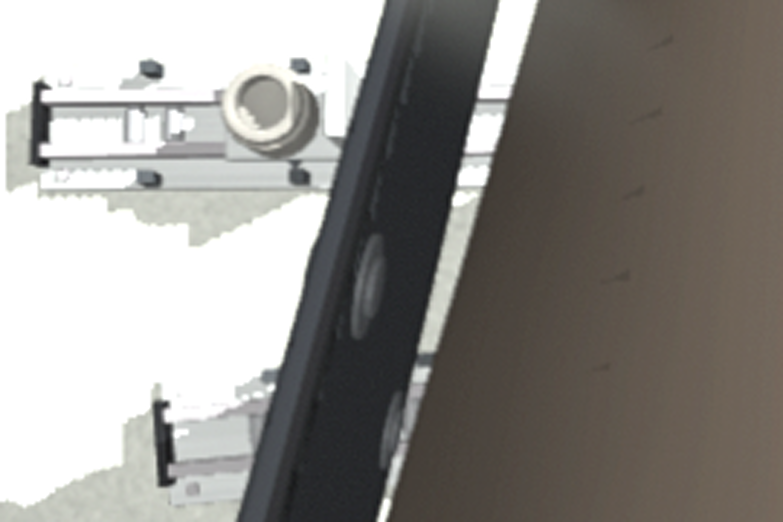

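The pointer at (295,162) in the top view lies in line with the first posts at x≈299. The tab's rear face is at y≈0.039, where home is 0.039. The plate tab has not moved (0.4714, -0.1257, both before and after).

```bash
python3 -c "
from plant import close_job
print(close_job())"
```

```text
the job is handed in; nothing more can be done
None
```

I pushed the cup carrier (on the rail farther from the robot) by its tab with the shut fingers, slowly over the ridge, until it jumped forward into the first detent. Then I backed the arm off and handed the job in at about 13 s of the 32 s allowed.

**Cup carrier:** after I backed off, the tab's rear face was at about y = 0.039 m in both cameras, which matches the home position worked out from the posts. In the top view its pointer stands in line with the first posts.

**Plate carrier:** its tab read the same before and after (0.4714, −0.1257) in the scene camera. The arm hid it from the top camera in the final check, so only one view confirms it.

**Forces:** the largest force I read while pushing was about 4.6 N.

No check failed. The two cameras' tab positions differ by 1 mm along the rail and about 5 mm across it.

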